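Wind the loaded clockwork tube roller

TASK

Two clockwork tube rollers stand on the bench; one carries two orange-capped sample tubes. Wind that one by its brass key, clockwise as seen from above, in two or more partial turns: stop about half-way, let go of the key, take hold again and go on until its red pointer stands in the green sector, never running on into the red one; then let go. Leave the empty roller's key as it is and do not knock over or push the amber bottle.

Things in the scene. Friction and masses are not known exactly. Their poses are not given: they have to be found in the camera images.
- key (a joint): Winding angle (rad) of the LOADED roller's key (orange-capped tubes in its tray); grows clockwise seen from above. Starts at 0 to 0.4; green sector 2.25 to 2.95, on the dial's tray side; red from 3.05; stop at 3.5. A spring (0.02 N m per rad) resists, and a drag of 0.08 N m holds the key where it is let go. It may be the left or the right roller, turned up to 29 degrees.
- key_grip (a point): On the upright axis of the loaded roller's key, mid brass wing, 88 mm above the bench. Wing 46 mm long, 10 mm thick, from 66 to 106 mm above the bench; pinch it across the 10 mm from above. Turns with the key: x along the wing to its red end and the red pointer, y across the thickness, z up. Nothing else within 90 mm is taller than 57 mm; the dial below is at 52 mm.
- spare_key_pointer (a point): Tip of the red pointer of the EMPTY roller's key, 44 mm from that key's axis, 56 mm above the bench. Both rollers are alike and fixed: white case 124 x 130 mm, 50 mm high, round dial and key on top (key's axis at the case's centre), roller tray on one side. This key must stay as it is.
- bottle: Loose amber bottle with a black cap, 68 mm in diameter, 150 mm tall, standing on the bench between the two rollers, on the robot's side, at least 95 mm clear of either key's axis; origin at the centre of its underside, z up. A bystander, not to be knocked.

How it is judged:
By the outcome, as a careful person would: the job done as asked, in the order asked, and still so for the second after the job is handed in, with the robot touching nothing.
It also fails if it takes over 45 s, if anything falls off the work surface, if the arm or the gripper's body presses on something with over 40 N, if the wrist force passes 120 N, or if a joint passes its speed limit or range.

ROBOT

A 6-joint arm with a two-finger parallel gripper is mounted at the origin on the work surface. World frame = base frame: x ahead of the robot, y to its left, z up, the work surface at z = 0. Lengths are in m, angles in rad, forces in N, time in s.
With the tool pointing down it reaches from about 0.25 to 0.725 m from the base axis. Payload 4 kg.
Tool frame: the origin (TCP) lies midway between the tips of the shut fingers; the grasp point (between the pads) lies 19 mm behind it; z points along the fingers, y is the direction in which the jaws open and shut (so a half turn about z gives the same grasp; the last joint's range is limited). The gripper opens to 85 mm and grips with 20 to 120 N. Pads are 22 mm wide; open, the fingers measure 114 mm over their backs; the gripper's body (76 mm by 85 mm) begins 54 mm behind the grasp point. The pads swing forward as they close: fully open they stand 13 mm farther back than shut.
Start: joints at [1.25, 0.241, 0.005, 1.335, 0, 1.571], TCP at [0.158, 0.474, 0.211] pointing down, gripper open.
Joint ranges: [-2.72, 2.72], [-1.05, 1.87], [-1.09, 1.28], [-1.99, 2.15], [-1.42, 1.44], [-3.14, 3.14]. Speed limits (rad/s): [2.79, 2.79, 3.14, 3.14, 3.14, 3.14].

INTERFACE

Orientations are given as a unit quaternion [x, y, z, w].
In Python, from workcell import bot gives the robot as it stands.
- The arm moves only by the shell command python3 -m inch 'ROWS'. ROWS is JSON, a list of rows, each a list of 5 numbers: the shift along the tool's x, y, z scaled (see below), then the turn about the tool's z scaled (see below), then the closure, from 0 (fully open) to 1 (shut). A call has 1 to 10 rows; each row is the pose to reach, as a shift and turn from the pose commanded when the call began, along the tool's axes at that moment; what a row does not reach only later rows make up. The controller multiplies each number of a shift by 100 cm and each number of a turn by 120 degrees. A row lasts 1/8 s, in which the tool goes at most 62.5 mm and 10.7 degrees, less where a joint would pass 70% of its speed; a pose out of reach is approached as far as the arm can. A call with a number of a shift or a turn outside -1 to 1 is refused whole. A call with a gripper value outside its range is refused whole. The fingers move at their own pace and stop on an object; the grip force is fixed at half the most. Time passes only in rows, so rows that repeat a pose let the fingers close. It gives the time, the measured TCP pose, the force and the opening at its end, in the units of the state.
- bot.get_obs(): the state, without advancing time (a new reading comes with each control period).
- bot.camera(name): name is "side" or "top"; returns the picture (420x560x3 uint8, red, green, blue); there is no depth.
- bot.calibration(name): a dict with "intrinsics" (3x3 intrinsics, pixels), "xyz" and "attitude" of the camera in the world. Camera axes: x right, y down, z forward; pixel columns grow to the right and rows downward; lengths in m; the calibration is good to about 2 mm. A picture is of the moment at which its call begins. calibration takes no time and is no camera call.
- bot.job_done(): hands the job in, once; it reports no verdict.
Trained networks look in the newest picture that a camera, given by its name, has taken for a name from the list of things; names that differ only in an ending like _2 or _b are one class to them, and where a whole thing is asked for, a point or a joint stands for the part that bears it (a point fixed in the world has none). Each returns a list of dicts, best first, with "score" (0 to 1); they miss things now and then, are a little off and sometimes report something else, mostly with a low value. They report only what shows in the picture. A call takes as long as a camera call.
- bot.masks_of(camera, target): "pixels" (420x560 bool, what is visible of it) and "extent" ([left, top, width, height] as shares, 0 to 1, of the picture: columns of its width, rows of its height, round what is visible of it).
- bot.spot_point(camera, target): "point" ([column, row] as shares, 0 to 1, of the picture: columns of its width, rows of its height: a listed point, or the origin of a listed thing).
The state is a dict: "clock": time; "joint_pos": joint angles; "joint_vel": joint speeds; "tau": joint torques, N m; "eef_pos": TCP position; "tool_rot": TCP orientation; "ft_force": force on the tool from outside, world axes, zero at the start; "ft_torque": the same for the moment, N m; "grip_width": finger opening in m.
Only numpy, scipy, OpenCV 4.12 (cv2) and the standard library are available. Lean on these libraries where they do the work, as an engineer would, in place of code of your own. Each camera call takes 0.05 s, during which the arm holds its last target.

## Working session

There is one attempt and no reset: what is moved stays moved. The work goes in short steps, Python scripts to look and compute and a shell command to move; the robot and the scene stay as the last step left them, time stands still between calls to the robot, and variables do not carry over. Pictures are saved under pics/ and viewed, and the job is handed in when it is done.

```bash
ls; mkdir -p pics; python3 - <<'E'
from workcell import bot
import cv2
o=bot.get_obs(); print({k:o[k] for k in('clock','eef_pos','tool_rot','grip_width')})
for n in('top','side'):
    im=bot.camera(n); cv2.imwrite(f'pics/{n}0.png',im[:,:,::-1]); print(n,bot.calibration(n))
    for t in('key_grip','spare_key_pointer','bottle'):
        print(t,[(r['point'],r['score']) for r in bot.spot_point(n,t)][:3])
E
```

```text
pics
{'clock': 0.0, 'eef_pos': array([0.15744677, 0.47383786, 0.21009701]), 'tool_rot': array([ 1.59732651e-01,  9.87159730e-01, -1.05621666e-03, -1.76509953e-04]), 'grip_width': 0.08530506878264758}
top {'intrinsics': array([[460.65749911,   0.        , 276.77563683],
       [  0.        , 460.65749911, 217.75094739],
       [  0.        ,   0.        ,   1.        ]]), 'xyz': array([0.29524578, 0.01955323, 0.95804349]), 'attitude': array([-0.68173976,  0.72249055, -0.08318647,  0.07948786])}
key_grip [([0.3516, 0.5343], 0.69)]
spare_key_pointer [([0.6648, 0.4943], 0.64)]
bottle [([0.5107, 0.6114], 0.61), ([0.6705, 0.4933], 0.53)]
side {'intrinsics': array([[445.32827189,   0.        , 281.97653224],
       [  0.        , 445.32827189, 210.04610895],
       [  0.        ,   0.        ,   1.        ]]), 'xyz': array([ 0.06471601, -0.56925382,  0.67374299]), 'attitude': array([ 0.85229688, -0.29750787,  0.13087307, -0.40981866])}
key_grip [([0.4205, 0.4343], 0.7)]
spare_key_pointer []
bottle [([0.4684, 0.6095], 0.66)]
```

View pics/top0.png

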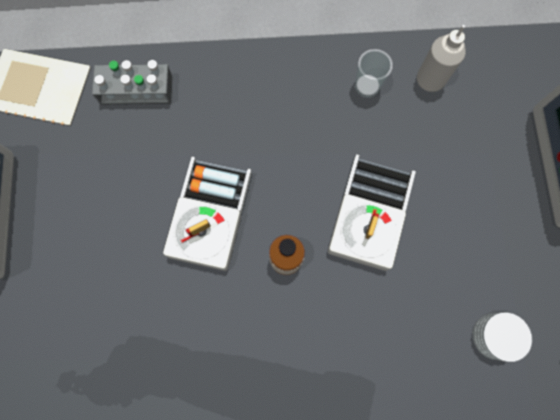

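View pics/side0.png

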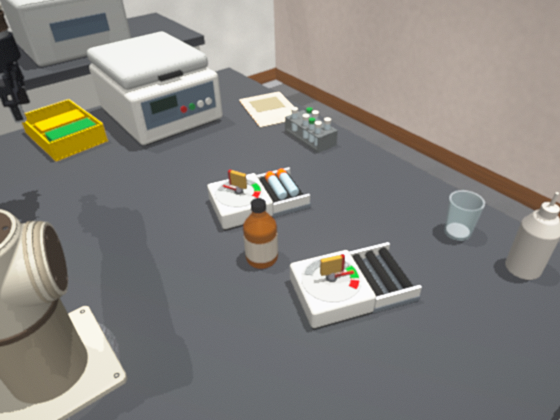

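The loaded roller is the left one in the top view, with its key at about (199,228) and the pointer toward the lower left (183,240). The spare is at (371,228) and the bottle at (287,250). I'll zoom in and triangulate.

```bash
cat > h.py <<'E'
from workcell import bot
import numpy as np, cv2
from scipy.spatial.transform import Rotation as R
def ray(n,uv):
    c=bot.calibration(n);K=c['intrinsics'];Rm=R.from_quat(c['attitude']).as_matrix()
    d=Rm@np.linalg.inv(K)@np.array([uv[0],uv[1],1.]);return np.array(c['xyz']),d
def atz(n,uv,z):
    p,d=ray(n,uv);return p+d*(z-p[2])/d[2]
def proj(n,P):
    c=bot.calibration(n);q=c['intrinsics']@(R.from_quat(c['attitude']).as_matrix().T@(np.asarray(P)-c['xyz']));return q[:2]/q[2]
def tri(a,b):
    A=[];B=[]
    for n,uv in(('top',a),('side',b)):
        p,d=ray(n,uv);d=d/np.linalg.norm(d);M=np.eye(3)-np.outer(d,d);A.append(M);B.append(M@p)
    return np.linalg.lstsq(np.vstack(A),np.hstack(B),rcond=None)[0]
E
python3 - <<'E'
from h import *
S=np.array([560,420])
kt=S*[.3516,.5343];ks=S*[.4205,.4343]
print('grip',atz('top',kt,.088),atz('side',ks,.088),tri(kt,ks))
print('spare',atz('top',S*[.6648,.4943],.056),'bottle',atz('top',S*[.5107,.6114],0),atz('side',S*[.4684,.6095],0))
o=bot.get_obs();print(R.from_quat(o['tool_rot']).as_matrix().round(3))
im=cv2.imread('pics/top0.png')[150:280,155:260];a=cv2.resize(im,None,fx=4,fy=4,interpolation=2)
im=cv2.imread('pics/side0.png')[160:230,200:320];b=cv2.resize(im,None,fx=3,fy=3,interpolation=2)
c=np.zeros((520,790,3),np.uint8);c[:a.shape[0],:420]=a;c[:b.shape[0],425:785]=b[:,:360];cv2.imwrite('pics/z0.png',c)
E
```

```text
grip [0.49504874 0.16397746 0.088     ] [0.47854102 0.15355486 0.088     ] [0.49297593 0.1681436  0.07517842]
spare [ 0.51656549 -0.18534771  0.056     ] bottle [ 0.43492628 -0.00649644  0.        ] [ 0.43610378 -0.00140119  0.        ]
[[-0.949  0.315 -0.   ]
 [ 0.315  0.949 -0.   ]
 [-0.    -0.    -1.   ]]
```

View pics/z0.png

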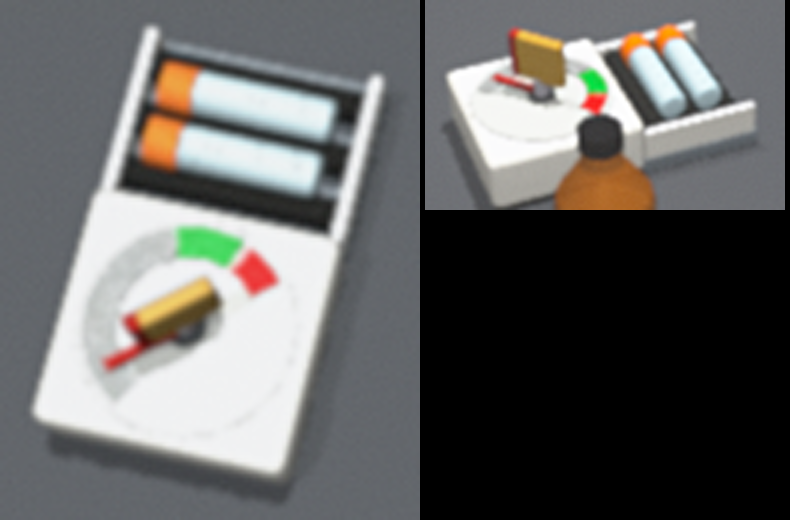

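```bash
cat >> h.py <<'E'
def mask(im,kind):
    h=cv2.cvtColor(im,cv2.COLOR_BGR2HSV);H,S,V=h[...,0].astype(int),h[...,1],h[...,2]
    if kind=='g':return (H>45)&(H<75)&(S>120)
    if kind=='r':return ((H<6)|(H>174))&(S>140)
    if kind=='y':return (H>14)&(H<28)&(S>90)&(V>90)
E
python3 - <<'E'
from h import *
cr=lambda x,y:(155+(x+.5)/4-.5,150+(y+.5)/4-.5)
C=[atz('top',cr(*p),.050)[:2] for p in((100,193),(340,238),(287,477),(35,417))]
print(np.round(C,4)); C=np.array(C)
print('sides',[np.linalg.norm(C[i]-C[(i+1)%4]).round(4) for i in range(4)])
d1=C[2]-C[0];d2=C[3]-C[1];t=np.linalg.solve(np.c_[d1,-d2],C[1]-C[0]);ctr=C[0]+t[0]*d1;print('centre',ctr,C.mean(0))
e=(C[0]+C[1]-C[2]-C[3])/2;print('tray dir deg',np.degrees(np.arctan2(e[1],e[0])), 'edge2',np.degrees(np.arctan2(*(C[0]-C[1]+C[3]-C[2])[::-1])))
im=cv2.imread('pics/top0.png');sub=np.zeros(im.shape[:2],bool);sub[195:270,165:240]=1
for n,k,z in(('green','g',.052),('yellow','y',.1)):
    ys,xs=np.nonzero(mask(im,k)&sub);P=np.array([atz('top',(x,y),z)[:2] for x,y in zip(xs,ys)]);print(n,len(P),P.mean(0))
    if k=='y':
        w,v=np.linalg.eigh(np.cov(P.T));print('wing ang',np.degrees(np.arctan2(v[1,1],v[0,1])))
    else:
        a=np.degrees(np.arctan2(P[:,1]-ctr[1],P[:,0]-ctr[0]));print(np.percentile(a,[2,50,98]))
ys,xs=np.nonzero(mask(im,'r')&sub)
for x,y in zip(xs,ys):
    p=atz('top',(x,y),.054)[:2]-ctr; print((x,y),np.degrees(np.arctan2(p[1],p[0])).round(1),np.linalg.norm(p).round(4))
tip=atz('top',cr(107,363),.056)[:2];print('tip',tip,tip-ctr,np.linalg.norm(tip-ctr),np.degrees(np.arctan2(*(tip-ctr)[::-1])))
E
```

```text
[[0.5614 0.2046]
 [0.5306 0.0829]
 [0.4105 0.1138]
 [0.4476 0.238 ]]
sides [np.float64(0.1255), np.float64(0.124), np.float64(0.1296), np.float64(0.1186)]
centre [0.48883    0.16091639] [0.48752458 0.15981488]
tray dir deg -15.371166552347947 edge2 74.53226657930735
green 89 [0.53050294 0.1503665 ]
[-32.1857078  -14.12605835   3.11316499]
yellow 117 [0.48898963 0.15916658]
wing ang 115.30652702701127
(np.int64(217), np.int64(214)) -44.2 0.0463
(np.int64(218), np.int64(214)) -46.0 0.0476
(np.int64(219), np.int64(214)) -47.7 0.049
(np.int64(216), np.int64(215)) -44.0 0.0434
(np.int64(217), np.int64(215)) -46.0 0.0448
(np.int64(218), np.int64(215)) -47.8 0.0462
(np.int64(219), np.int64(215)) -49.5 0.0476
(np.int64(215), np.int64(216)) -43.8 0.0406
(np.int64(216), np.int64(216)) -45.9 0.0419
(np.int64(217), np.int64(216)) -47.9 0.0433
(np.int64(218), np.int64(216)) -49.7 0.0447
(np.int64(219), np.int64(216)) -51.5 0.0462
(np.int64(220), np.int64(216)) -53.1 0.0478
(np.int64(214), np.int64(217)) -43.6 0.0377
(np.int64(215), np.int64(217)) -45.9 0.0391
(np.int64(216), np.int64(217)) -48.0 
[... 2332 characters left out ...]
nt64(186), np.int64(238)) 112.0 0.0334
(np.int64(187), np.int64(238)) 113.6 0.0316
(np.int64(188), np.int64(238)) 115.3 0.0298
(np.int64(183), np.int64(239)) 111.0 0.0396
(np.int64(184), np.int64(239)) 112.3 0.0378
(np.int64(185), np.int64(239)) 113.6 0.036
(np.int64(186), np.int64(239)) 115.1 0.0342
(np.int64(187), np.int64(239)) 116.8 0.0325
(np.int64(182), np.int64(240)) 112.5 0.0421
(np.int64(183), np.int64(240)) 113.7 0.0404
(np.int64(184), np.int64(240)) 115.0 0.0386
(np.int64(185), np.int64(240)) 116.5 0.0368
(np.int64(182), np.int64(241)) 114.9 0.043
(np.int64(183), np.int64(241)) 116.3 0.0412
tip [0.47165498 0.20071097] [-0.01717502  0.03979458] 0.0433427029346679 113.34464257475736
```

```bash
python3 -m inch '[[-0.1,-0.048,0.015,-0.089,0],[-0.2,-0.095,0.03,-0.178,0],[-0.3,-0.14,0.045,-0.267,0],[-0.413,-0.194,0.06,-0.356,0],[-0.413,-0.194,0.06,-0.445,0],[-0.413,-0.194,0.06,-0.534,0],[-0.413,-0.194,0.06,-0.623,0],[-0.413,-0.194,0.06,-0.712,0],[-0.413,-0.194,0.06,-0.8,0],[-0.413,-0.194,0.06,-0.89,0]]'; python3 -c "
from h import *
o=bot.get_obs();print(o['joint_pos'].round(3));M=R.from_quat(o['tool_rot']).as_matrix();print(M.round(3),np.degrees(np.arctan2(M[1,0],M[0,0])))
im=bot.camera('top');cv2.imwrite('pics/t1.png',im[:,:,::-1])"
```

```text
clock: 1.65
eef_pos: [0.4896, 0.1584, 0.1504]
tool_rot: [-0.631, 0.776, 0.0, -0.0]
ft_force: [0.3, -0.0, -0.2]
grip_width: 0.0853
[ 0.313  0.304 -0.071  1.197 -0.    -1.052]
[[-0.205 -0.979 -0.   ]
 [-0.979  0.205 -0.   ]
 [ 0.     0.    -1.   ]] -101.8025212798489
```

View pics/t1.png

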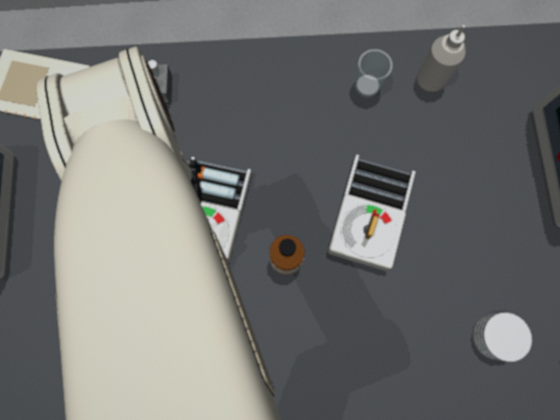

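The top view now shows the arm hiding the key. The bottle at (287,250) and the spare roller are untouched. I'll finish the turn above the key.

```bash
python3 -m inch '[[-0.001,0.001,0.02,-0.08,0],[-0.001,0.001,0.02,-0.16,0],[-0.001,0.001,0.02,-0.213,0],[-0.001,0.001,0.02,-0.213,0]]'; python3 -c "
from h import *
im=bot.camera('side');cv2.imwrite('pics/s2.png',im[:,:,::-1])
o=bot.get_obs();print(o['eef_pos'].round(4),o['joint_pos'].round(3));M=R.from_quat(o['tool_rot']).as_matrix();print(M.round(3),np.degrees(np.arctan2(M[1,0],M[0,0])))
c=cv2.resize(im[110:250,170:330,::-1],None,fx=4,fy=4,interpolation=2);cv2.imwrite('pics/s2z.png',c)
"
```

```text
clock: 2.2
eef_pos: [0.4875, 0.1616, 0.1311]
tool_rot: [0.785, -0.619, 0.0, -0.0]
ft_force: [0.7, -0.5, 0.7]
grip_width: 0.0855
[0.4876 0.1616 0.1311] [ 0.32   0.316 -0.107  1.148  0.    -1.485]
[[ 0.233 -0.973  0.   ]
 [-0.973 -0.233  0.   ]
 [-0.    -0.    -1.   ]] -76.55544472350917
```

View pics/s2z.png

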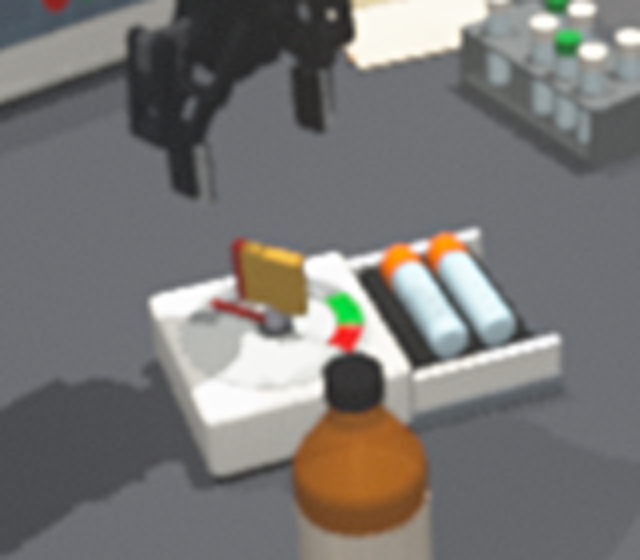

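The side view shows the open fingers straddling above the wing, with the pointer at about (215,305) in the crop. I'll turn about 10° more, go down and grip.

```bash
python3 -m inch '[[0.002,-0.001,0,-0.088,0],[0.002,-0.001,0.02,-0.088,0],[0.002,-0.001,0.04,-0.088,0],[0.002,-0.001,0.059,-0.088,0],[0.002,-0.001,0.059,-0.088,0]]'; python3 -c "
from h import *
im=bot.camera('side')
o=bot.get_obs();print(o['eef_pos'].round(4),o['joint_pos'].round(3));M=R.from_quat(o['tool_rot']).as_matrix();print(np.degrees(np.arctan2(M[1,0],M[0,0])))
c=cv2.resize(im[110:250,170:330,::-1],None,fx=4,fy=4,interpolation=2);cv2.imwrite('pics/s3z.png',c)
"
```

```text
clock: 2.88
eef_pos: [0.4876, 0.1593, 0.0707]
tool_rot: [0.839, -0.544, -0.001, 0.001]
ft_force: [-1.0, 0.7, -0.6]
grip_width: 0.0853
[0.4886 0.1596 0.0718] [ 0.316  0.373 -0.193  1.006  0.    -1.676]
-65.90983647832759
```

View pics/s3z.png

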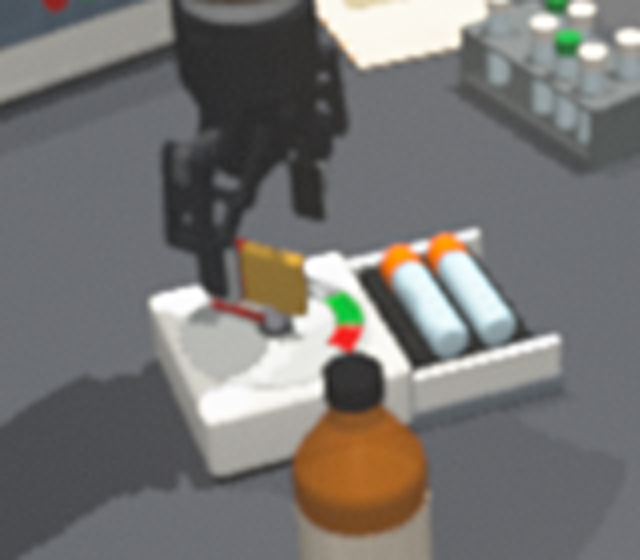

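```bash
python3 -c "
from h import *
M=R.from_quat(bot.get_obs()['tool_rot']).as_matrix()
z=lambda p:((p-[170,110])*4).round()
c=np.array([.4886,.1596,0])
for s in(-1,1): print(z(proj('side',c+s*.0425*M[:,1]+[0,0,.083])))
for s in(-1,1): print('wing',z(proj('side',c+s*.023*M[:,0]+[0,0,.106])),z(proj('side',c+s*.023*M[:,0]+[0,0,.066])))
print(z(proj('side',c-.044*M[:,0]+[0,0,.056])))
"
```

```text
[310. 248.]
[231. 325.]
wing [234. 242.] [241. 299.]
wing [303. 263.] [308. 320.]
[213. 304.]
```

```bash
python3 -m inch '[[0,0,0,0,1],[0,0,0,0,1],[0,0,0,0,1],[0,0,0,0,1],[0,0,0,0,1],[0,0,0,0,1]]'; python3 -c "
from h import *
im=bot.camera('side')
o=bot.get_obs();print(o['eef_pos'].round(4),o['ft_torque'],o['grip_width'])
c=cv2.resize(im[110:250,170:330,::-1],None,fx=4,fy=4,interpolation=2);cv2.imwrite('pics/s4z.png',c)
"
```

```text
clock: 3.68
eef_pos: [0.4905, 0.1602, 0.0726]
tool_rot: [0.84, -0.543, 0.001, -0.001]
ft_force: [4.6, 2.1, 0.5]
grip_width: 0.0082
[0.4905 0.1602 0.0726] [ 0.40407045 -0.80274608  0.030978  ] 0.008432825982839592
```

View pics/s4z.png

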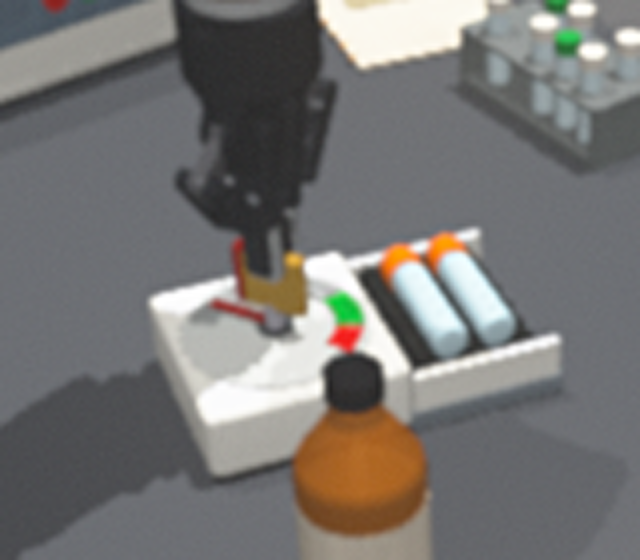

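Gripped: the opening is 8 mm and the pads sit on the middle of the wing. Now I'll make the first partial turn of about 64° clockwise (positive about tool z).

```bash
python3 -m inch '[[0,-0.001,0,0.06,1],[0,-0.001,0,0.13,1],[0,-0.001,0,0.2,1],[0,-0.001,0,0.27,1],[0,-0.001,0,0.34,1],[0,-0.001,0,0.41,1],[0,-0.001,0,0.48,1],[0,-0.001,0,0.533,1],[0,-0.001,0,0.533,1],[0,-0.001,0,0.533,1]]'; python3 -c "
from h import *
im=bot.camera('side')
o=bot.get_obs();print(o['eef_pos'].round(4),o['joint_pos'].round(3),o['ft_torque'],o['grip_width']);M=R.from_quat(o['tool_rot']).as_matrix();print(np.degrees(np.arctan2(M[1,0],M[0,0])))
c=cv2.resize(im[110:250,170:330,::-1],None,fx=4,fy=4,interpolation=2);cv2.imwrite('pics/s5z.png',c)
"
```

```text
clock: 4.97
eef_pos: [0.4878, 0.1606, 0.0725]
tool_rot: [-0.425, 0.905, 0.002, -0.001]
ft_force: [-4.3, 2.3, 7.9]
grip_width: 0.0082
[0.4878 0.1607 0.0726] [ 0.317  0.373 -0.191  1.01   0.003 -0.56 ] [ 0.52567078  0.89343397 -0.04617133] 0.008080889922769185
-129.75700451914466
```

View pics/s5z.png

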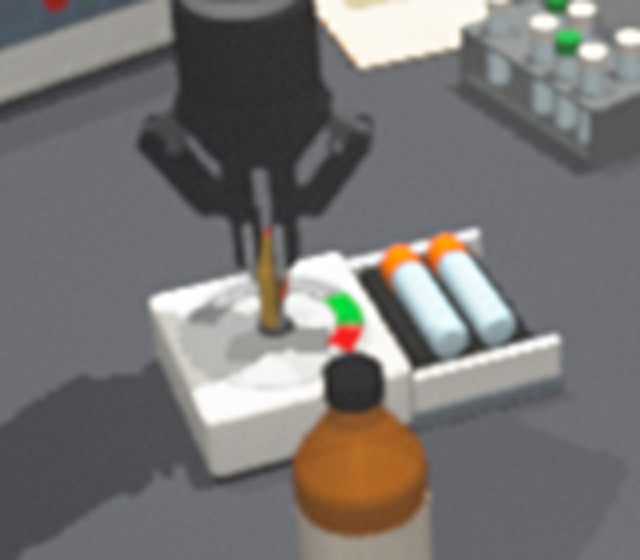

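The key has turned about 64° and the wing is now edge-on at (268,280). Next I'll let go, lift off and check.

```bash
python3 -m inch '[[0,0,0,0,0],[0,0,0,0,0],[0,0,0,0,0],[0,0,0,0,0],[0,0,0,0,0],[0,0,-0.03,0,0],[0,0,-0.05,0,0],[0,0,-0.05,0,0]]'; python3 -c "
from h import *
im=bot.camera('side')
o=bot.get_obs();print(o['eef_pos'].round(4),o['ft_force'],o['grip_width']);M=R.from_quat(o['tool_rot']).as_matrix();print(np.degrees(np.arctan2(M[1,0],M[0,0])))
c=cv2.resize(im[110:250,170:330,::-1],None,fx=4,fy=4,interpolation=2);cv2.imwrite('pics/s6z.png',c)
z=lambda p:((p-[170,110])*4).round()
for a in(40,45,50,55,60):
  u=np.array([np.cos(np.radians(a)),np.sin(np.radians(a)),0]); print(a,z(proj('side',np.array([.4886,.16,.056])+.044*u)),z(proj('side',np.array([.4886,.16,.106])+.023*u)),z(proj('side',np.array([.4886,.16,.106])-.023*u)))
"
```

```text
clock: 6.02
eef_pos: [0.4914, 0.1605, 0.1235]
tool_rot: [-0.424, 0.906, -0.0, 0.002]
ft_force: [-0.2, -0.3, -0.4]
grip_width: 0.0852
[0.4905 0.1602 0.1223] [ 0.84831294 -0.46673029  0.36640624] 0.0856631017181703
-129.78872722453187
40 [296. 280.] [279. 230.] [256. 275.]
45 [289. 280.] [276. 229.] [259. 275.]
50 [283. 279.] [272. 229.] [263. 275.]
55 [277. 280.] [269. 229.] [267. 275.]
60 [270. 280.] [265. 230.] [270. 275.]
```

View pics/s6z.png

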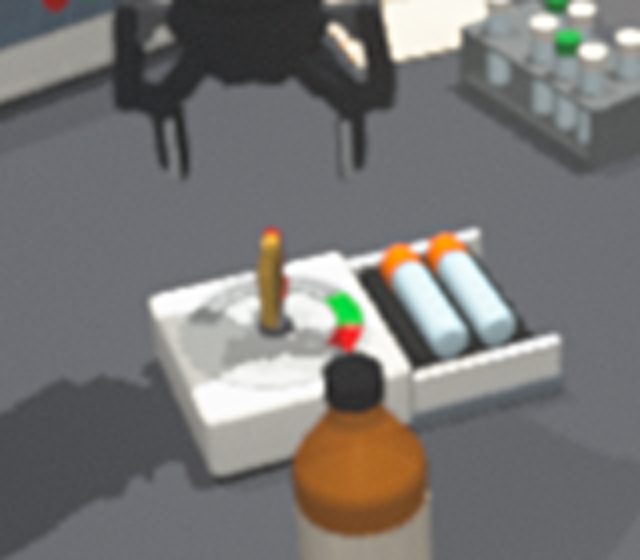

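It held: the pointer tip at (285,283) matches a heading of about 50°. Now I'll regrasp and check the grip before turning.

```bash
python3 -m inch '[[0,0,0.025,0,0],[0,0,0.051,0,0],[0,0,0.051,0,0],[0,0,0.051,0,1],[0,0,0.051,0,1],[0,0,0.051,0,1],[0,0,0.051,0,1],[0,0,0.051,0,1],[0,0,0.051,0,1]]'
```

```text
clock: 7.2
eef_pos: [0.4888, 0.1615, 0.0718]
tool_rot: [-0.425, 0.905, 0.002, -0.0]
ft_force: [-4.2, 2.9, 4.7]
grip_width: 0.0085
```

```bash
python3 -m inch '[[0,0,0,0.06,1],[0,0,0,0.13,1],[0,0,0,0.2,1],[0,0,0,0.27,1],[0,0,0,0.34,1],[0,0,0,0.41,1],[0,0,0,0.48,1],[0,0,0,0.54,1],[0,0,0,0.54,1],[0,0,0,0.54,1]]'; python3 -c "
from h import *
im=bot.camera('side')
o=bot.get_obs();print(o['eef_pos'].round(4),o['ft_force'],o['grip_width']);M=R.from_quat(o['tool_rot']).as_matrix();print(np.degrees(np.arctan2(M[1,0],M[0,0])))
c=cv2.resize(im[110:250,170:330,::-1],None,fx=4,fy=4,interpolation=2);cv2.imwrite('pics/s7z.png',c)"
```

```text
clock: 8.45
eef_pos: [0.4883, 0.163, 0.0718]
tool_rot: [0.126, 0.992, 0.003, -0.002]
ft_force: [-5.1, 7.6, 5.6]
grip_width: 0.0082
[0.4883 0.163  0.0718] [-6.18602654  7.31196895  5.69508151] 0.008393017713345906
165.5430009024201
```

View pics/s7z.png

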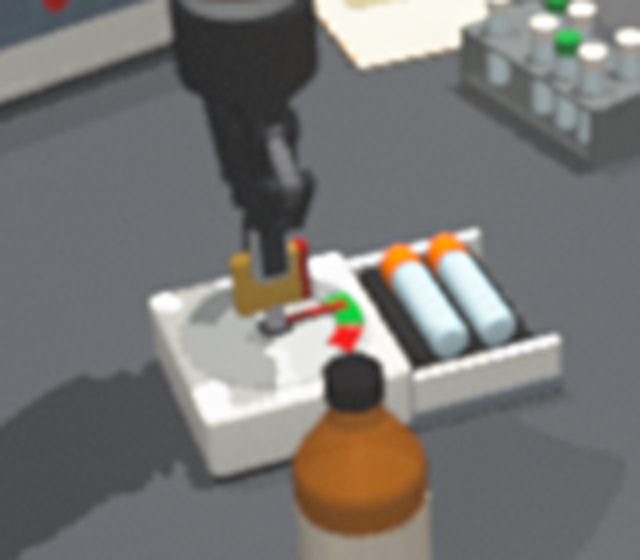

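The pointer tip is at (345,303), inside the green. Now I'll release, raise clear and move aside so the top camera can see it.

```bash
python3 -m inch '[[0,0,0,0,0],[0,0,0,0,0],[0,0,0,0,0],[0,0,0,0,0],[0,0,0,0,0],[0,0,-0.04,0,0],[0,0,-0.09,0,0],[0,0,-0.13,0,0],[0,0,-0.13,0,0]]'; python3 -m inch '[[0.05,0.05,0,0,0],[0.1,0.1,0,0,0],[0.15,0.15,0,0,0],[0.18,0.2,0,0,0],[0.2,0.24,0,0,0],[0.2,0.24,0,0,0],[0.2,0.24,0,0,0]]'; python3 -c "
from h import *
o=bot.get_obs();M=R.from_quat(o['tool_rot']).as_matrix();print(M.round(2))
for n in('top','side'):
  im=bot.camera(n);cv2.imwrite(f'pics/{n}8.png',im[:,:,::-1])
im=cv2.imread('pics/top8.png');cv2.imwrite('pics/t8z.png',cv2.resize(im[150:280,155:410],None,fx=3,fy=3,interpolation=2))"
```

```text
clock: 9.62
eef_pos: [0.4925, 0.1608, 0.2049]
tool_rot: [0.127, 0.992, 0.002, 0.004]
ft_force: [0.0, -0.5, -1.0]
grip_width: 0.0852
clock: 10.5
eef_pos: [0.3563, 0.4421, 0.1996]
tool_rot: [0.127, 0.992, -0.001, -0.001]
ft_force: [0.1, -0.3, 0.2]
grip_width: 0.0856
[[-0.97  0.25 -0.  ]
 [ 0.25  0.97 -0.  ]
 [ 0.   -0.   -1.  ]]
```

View pics/t8z.png

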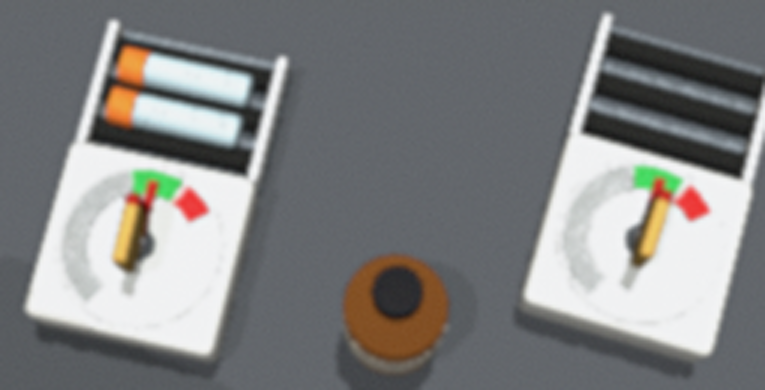

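View pics/side8.png

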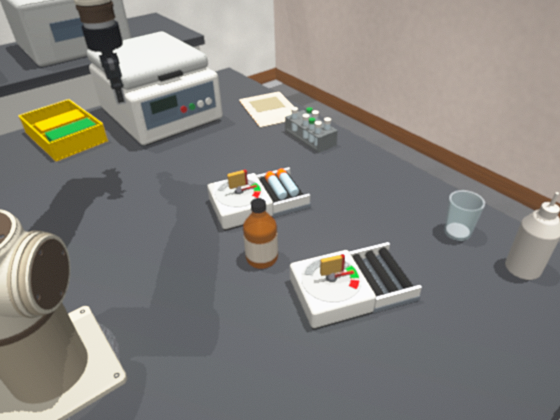

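The loaded roller's red pointer, at (152,185) in the crop, stands mid-green. The spare key and the bottle haven't changed, and the arm is clear.

```bash
python3 -c "
from workcell import bot
print(bot.job_done())"
```

```text
the job is handed in; nothing more can be done
None
```

The loaded roller (the left one) is wound and the job is handed in. Its red pointer stands in the middle of the green sector and never reached the red.

- **Winding:** I turned the key clockwise in two grips of about 64° and 65°. In between I let go and lifted clear, and the key held its half-way position.
- **Last checks:** In the final pictures, taken at about 10.5 s, the empty roller's key and the bottle looked unchanged. The gripper was open and well clear of everything, and no check failed.
- **Forces:** The wrist force was about 11 N at most in the readings between moves. I did not log it during the moves.
- **Seen once:** With the fingers open, their tips looked about 20 mm higher in the side view than I had calculated. The grip still closed on the middle of the wing at 8 mm and held through both turns.

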